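# Unlock the jar caddy and lift it off its dock

## Task

Slide the orange keeper all the way to the left (as seen from the robot) until it clicks into its spring detent, so that it no longer covers the caddy's steel tab; only then take the wooden caddy by its top bar and lift it about 10 cm straight up off the dock, with both small jars standing in it. Hold it there above the dock, still and level, for three seconds, and finish while still holding it up: do not put it down. Leave the keeper clicked open, and do not disturb the two larger jars and the blue bowl standing around the dock.

Things in the scene. Friction and masses are not known exactly. Their poses are not given: they have to be found in the camera images.
- dock: Grey base plate fixed to the counter, 12 mm thick. Origin on the counter under the middle of the caddy's seat; the plate reaches from x -140 to +72 mm, y -125 to +125 mm. The keeper is on its -x side; y is the keeper's opening direction (left as seen from the robot), z up. Lips 10 mm high surround the seat with 3 mm play. Yaw varies by up to 25 degrees.
- keeper (a joint): Travel of the orange keeper along the dock's +y, m: 0 to 0.012 at the start (its tongue covers the caddy's tab, 4 mm above it, and blocks lifting), 0.055 at the hard end stop. Friction about 0.6 N; from 0.040 to 0.049 a sprung ball resists (up to 5 N to push in all) and throws it back if let go; past 0.050 it snaps the keeper on to the end stop and holds it there with some 4.5 N.
- keeper_knob (a point): Point inside the keeper's upright black knob, 12 mm below its top. The knob is round, 18 mm in diameter, 36 mm tall, vertical, standing on a 40 x 40 mm orange block whose top is 31 mm above the counter; the knob's top is 67 mm above the counter. It lies 105 mm in front of the caddy's middle (dock x = -105 mm).
- caddy: Loose wooden tote, 0.34 kg empty, 84 x 190 mm, 144 mm tall, seated on the dock, axes along the dock's. Origin: middle of its underside, 12 mm above the counter when seated. Side walls and mid divider 40 mm high; end boards at y +-90 mm, 84 mm wide, above 56 mm only 36 mm wide. A steel tab 24 mm wide, 8 mm thick sticks out to x = -70 mm at its foot, under the keeper's tongue.
- caddy_bar (a point): Middle of the caddy's light wooden top bar, 132 mm above the caddy's underside. The bar runs along the caddy's y between the end boards, 170 mm free length, and is 16 mm thick (x) and 18 mm high (z).
- red_jar: Small closed glass jar with dark red contents and brass lid, diameter 48 mm, 80 mm tall, about 0.14 kg (varies), standing loose in one of the caddy's two pockets (which one varies). Origin: centre of its underside.
- green_jar: The same with green contents, in the other pocket. Origin: centre of its underside.
- bean_jar: Bystander: larger closed glass jar with cream contents, brass lid, diameter 76 mm, 120 mm tall, on the counter beside the dock. Origin: centre of its underside.
- lentil_jar: Bystander: closed glass jar with brown contents, cork lid, diameter 68 mm, 105 mm tall, on the counter at the dock's other side. Origin: centre of its underside.
- salt_bowl: Bystander: blue ceramic bowl, diameter 90 mm, 45 mm tall, on the counter beyond the dock. Origin: centre of its underside.
Things that resemble listed ones, but are neither listed nor needed, are in the scene too. Several things have the shape of the caddy; the one meant has the colours described above.

How it is judged:
On the way, in this order (a step that is already met when the one before it is completed fails the run):
1. the keeper is clicked fully open while the caddy still sits on the dock (value of joint keeper above 0.052 m and z of caddy in the frame of dock below 0.02 m), for 0.2 s.
2. the caddy is held clear of the dock, still and level, jars standing in it, for over two seconds (z of caddy in the frame of dock above 0.072 m and horizontal distance between caddy and dock below 0.06 m and angle between caddy's own z axis and vertical below 0.1 rad and linear speed of caddy below 0.03 m/s and angular speed of caddy below 0.2 rad/s and contact force between caddy and the fingers above 2 N and contact force between caddy and dock below 0.1 N and contact force between caddy and bean_jar below 0.1 N and contact force between caddy and lentil_jar below 0.1 N and contact force between caddy and salt_bowl below 0.1 N and z of red_jar in the frame of caddy between -0.005 and 0.016 m and horizontal distance between each of red_jar, green_jar and caddy below 0.075 m and angle between each of red_jar, green_jar's own z axis and vertical below 0.2 rad and z of green_jar in the frame of caddy between -0.005 and 0.016 m and value of joint keeper above 0.052 m), for 2.2 s.
At the end, for the whole second after the job is handed in: The fingers alone hold the caddy: 60 mm or more above its seat, within 60 mm sideways of it, tilted under 0.10 rad, slower than 30 mm/s and 0.2 rad/s, clear of dock and bystanders, both small jars standing in it, keeper open past 52 mm (all of step 2); the arm keeps its last pose, push and grip.
It fails at once if a bystander jar or the bowl is displaced by more than 25 mm or tipped (distance of any of bean_jar, lentil_jar, salt_bowl from where it was at the start of the episode above 0.025 m or angle between any of bean_jar, lentil_jar, salt_bowl's own z axis and vertical above 0.3 rad).
It fails at once if the caddy is tipped by more than 0.35 rad (angle between caddy's own z axis and vertical above 0.35 rad).
It also fails if it takes over 48 s, if anything falls off the work surface, if the arm or the gripper's body presses on something with over 40 N, if the wrist force passes 120 N, or if a joint passes its speed limit or range.

## Robot

A 6-joint arm with a two-finger parallel gripper is mounted at the origin on the work surface. World frame = base frame: x ahead of the robot, y to its left, z up, the work surface at z = 0. Lengths are in m, angles in rad, forces in N, time in s.
With the tool pointing down it reaches from about 0.35 to 0.975 m from the base axis. Payload 4.9 kg.
Tool frame: the origin (TCP) lies between the finger pads; the fingertips stand 25 mm ahead of it and the grasp point (between the pads) lies 6 mm ahead of it (manip.tcp_to_tips is the z of the fingertips in the tool frame, in m); z points along the fingers, y is the line along which they close (so a half turn about z gives the same grasp; the last joint's range is limited). The gripper opens to 85 mm and grips with 20 to 120 N. Pads are 22 mm wide; open, the fingers measure 114 mm over their backs; the gripper's body (76 mm by 85 mm) begins 54 mm behind the grasp point. The pads swing forward as they close: fully open they stand 13 mm farther back than shut.
Start: joints at [-1.233, 0.053, 1.613, -0, 1.476, -0.119], TCP at [0.276, -0.561, 0.256] pointing down, gripper open.
Joint ranges: [-3.01, 3.01], [-1.01, 2.22], [0.06, 2.58], [-1.02, 4.17], [0.09, 2.62], [-3.14, 3.14]. Speed limits (rad/s): [2.57, 2.57, 3.14, 3.14, 3.14, 3.14].

## Interface

Orientations are given as a unit quaternion [w, x, y, z].
In Python, from plant import manip gives the robot as it stands. The module is installed in compiled form; this text tells all that it offers.
- The arm moves only by the tool arm_command, never from a script. Its argument "moves" is a list of rows, each a list of 3 entries, a list of its own where there are three numbers: the opening, from -1 (shut) to 1 (fully open), then the shift along the tool's x, y, z in units of 0.15 m (1.0 is 0.15 m), then the turn about the tool's z in units of 2 pi rad (1.0 is 2 pi rad). A call has 1 to 20 rows; each row is the pose to reach, as a shift and turn from the pose commanded when the call began, along the tool's axes at that moment, turning the shorter way round; what a row does not reach only later rows make up. A row lasts 1/12 s, in which the tool goes at most 41.7 mm and 7.16 degrees, less where a joint would pass 70% of its speed; a pose out of reach is approached as far as the arm can. A call with a number of a shift or a turn outside -1 to 1 is refused whole. A call with a gripper value outside its range is refused whole. The fingers move at their own pace and stop on an object; the grip force is fixed at half the most. Time passes only in rows, so rows that repeat a pose let the fingers close. It gives the time, the measured TCP pose, the force, the opening and the grip force at its end, in the units of the state.
- manip.state(): the state, without advancing time (a new reading comes with each control period).
- manip.grab_frame(name): name is "scene" or "top" or "wrist"; returns a dict with "frame" (480x640x3 uint8, red, green, blue), "fx", "fy", "cx", "cy" (pixels), "k1" (the pictures are not rectified: a ray, as slopes to the right and down, at radius r is drawn at 1 + k1 r^2 times it, then the intrinsics apply), "R" (3x3) and "t" (3): a world point X has camera coordinates R X + t. Camera axes: x right, y down, z forward; pixel columns grow to the right and rows downward; lengths in m; the calibration is good to about 2 mm. A picture is of the moment at which its call begins. There is no depth.
- manip.job_done(): hands the job in; it is judged then, once.
Trained networks look in a picture, given as the dict that the camera call returned (one of the last four; its "shot" number tells which), for a name from the list of things; names that differ only in an ending like _2 or _b are one class to them, and where a whole thing is asked for, a point or a joint stands for the part that bears it (a point fixed in the world has none). Each returns a list of dicts, best first, with "confidence" (0 to 1); they miss things now and then, are a little off and sometimes report something else, mostly with a low value. They report only what shows in the picture. A call takes as long as a camera call. They do not tell look-alikes from the thing itself.
- manip.search_frame(picture, target): "extent" ([left, top, right, bottom] in pixels, round what is visible of it).
The state is a dict: "time": time; "joint_pos": joint angles; "joint_vel": joint speeds; "joint_efforts": joint torques, N m; "tool_pos": TCP position; "tool_rot": TCP orientation; "contact_force": force on the tool from outside, world axes, zero at the start; "ft_torque": the same for the moment, N m; "gripper_width": opening from 0.0 (shut) to 1.0 (fully open); "grasp_force": force on a finger pad.
Only numpy, scipy, OpenCV 4.12 (cv2) and the standard library are available. Lean on these libraries where they do the work, as an engineer would, in place of code of your own. Each camera call takes 0.05 s, during which the arm holds its last target. There are 200 camera calls.

## Working session

There is one attempt and no reset: what is moved stays moved. The work goes in short steps, Python scripts to look and compute and a tool call to move; the robot and the scene stay as the last step left them, time stands still between calls to the robot, and variables do not carry over. Pictures are saved under pics/ and viewed, at most 10 in all, crops included, and the job is handed in when it is done.

Besides the shell and the picture viewer there is one more tool, called after "Request:" as name(argument=value, ...), one argument or row to a line, values as JSON. arm_command: Moves the arm, as the interface text tells. Shifts and turns lie within -1 to 1; 1 stands for 0.15 m of shift or 2 pi rad of turn. Its arguments: {"type":"object","properties":{"moves":{"type":"array"}},"required":["moves"]}

```bash
mkdir -p pics; cat > h.py <<'E'
import numpy as np, cv2
from plant import manip
def ray(p,u,v):
    d=np.array([(u-p["cx"])/p["fx"],(v-p["cy"])/p["fy"]]); s=d.copy()
    for _ in range(20): s=d/(1+p["k1"]*(s@s))
    R=np.array(p["R"]); t=np.array(p["t"])
    return -R.T@t, R.T@np.array([s[0],s[1],1.])
def onz(p,u,v,z):
    c,d=ray(p,u,v); return c+d*(z-c[2])/d[2]
def proj(p,X):
    c=np.array(p["R"])@np.array(X)+np.array(p["t"]); s=c[:2]/c[2]; s=s*(1+p["k1"]*(s@s))
    return np.array([s[0]*p["fx"]+p["cx"],s[1]*p["fy"]+p["cy"]])
def save(img,name): cv2.imwrite("pics/"+name,cv2.cvtColor(np.ascontiguousarray(img),cv2.COLOR_RGB2BGR))
E
python3 - <<'E'
from h import *
s=manip.state(); print(s["time"],s["tool_pos"],s["tool_rot"],s["gripper_width"])
for n in ("top","scene"):
    p=manip.grab_frame(n); save(p["frame"],n+"0.png"); np.save(n+"0.npy",p,allow_pickle=True)
    print(n,-np.array(p["R"]).T@p["t"])
    for t in ("caddy","keeper_knob","caddy_bar","dock","red_jar","green_jar","bean_jar","lentil_jar","salt_bowl"):
        print(t,[(np.round(d["extent"]).tolist(),round(d["confidence"],2)) for d in manip.search_frame(p,t)])
E
```

```text
0.0 [ 0.27546518 -0.56036457  0.25506715] [-1.03414326e-03  9.74030917e-01  2.26412656e-01 -1.10985343e-04] 0.9999616254857383
top [0.4544993  0.17654054 1.0810702 ]
caddy [([296.0, 224.0, 384.0, 287.0], 0.93), ([442.0, 239.0, 548.0, 298.0], 0.79), ([64.0, 287.0, 173.0, 358.0], 0.79)]
keeper_knob [([340.0, 274.0, 358.0, 308.0], 0.98)]
caddy_bar [([63.0, 290.0, 174.0, 354.0], 0.85), ([442.0, 236.0, 548.0, 297.0], 0.8), ([346.0, 234.0, 368.0, 256.0], 0.44)]
dock [([282.0, 214.0, 407.0, 332.0], 0.95)]
red_jar [([346.0, 235.0, 369.0, 260.0], 0.79)]
green_jar [([344.0, 235.0, 369.0, 258.0], 0.75), ([310.0, 254.0, 331.0, 273.0], 0.69)]
bean_jar [([398.0, 188.0, 444.0, 227.0], 0.8)]
lentil_jar [([226.0, 281.0, 262.0, 315.0], 0.64)]
salt_bowl [([298.0, 174.0, 342.0, 210.0], 0.62)]
scene [ 1.47777705 -0.21081965  1.09223896]
caddy [([410.0, 141.0, 490.0, 197.0], 0.63), ([262.0, 211.0, 348.0, 309.0], 0.55)]
keeper_knob [([268.0, 237.0, 293.0, 258.0], 0.65)]
caddy_bar [([102.0, 272.0, 200.0, 349.0], 0.86), ([412.0, 140.0, 489.0, 197.0], 0.63), ([264.0, 214.0, 347.0, 309.0], 0.57)]
dock [([229.0, 227.0, 361.0, 326.0], 0.94), ([259.0, 209.0, 350.0, 309.0], 0.37)]
red_jar []
green_jar [([311.0, 235.0, 328.0, 273.0], 0.68)]
bean_jar [([226.0, 292.0, 262.0, 357.0], 0.55)]
lentil_jar [([352.0, 189.0, 381.0, 236.0], 0.96)]
salt_bowl [([329.0, 292.0, 372.0, 329.0], 0.95)]
```

View pics/top0.png

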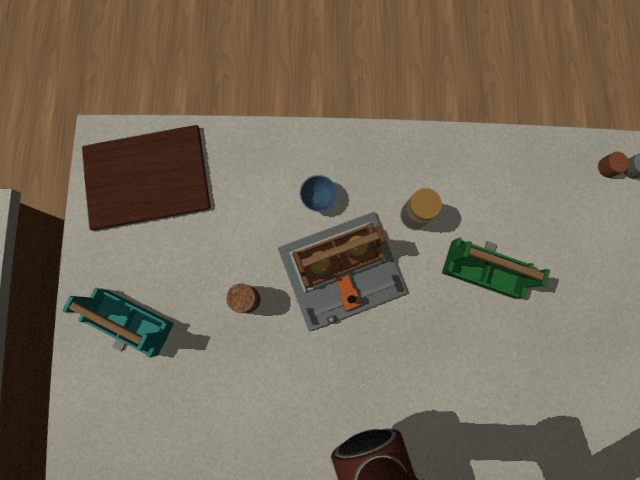

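```bash
python3 - <<'E'
import cv2
a=cv2.imread("pics/top0.png")[170:350,210:450]; cv2.imwrite("pics/topcrop.png",cv2.resize(a,None,fx=3.3,fy=3.3,interpolation=cv2.INTER_CUBIC))
E
```

```text
(no output)
```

View pics/topcrop.png

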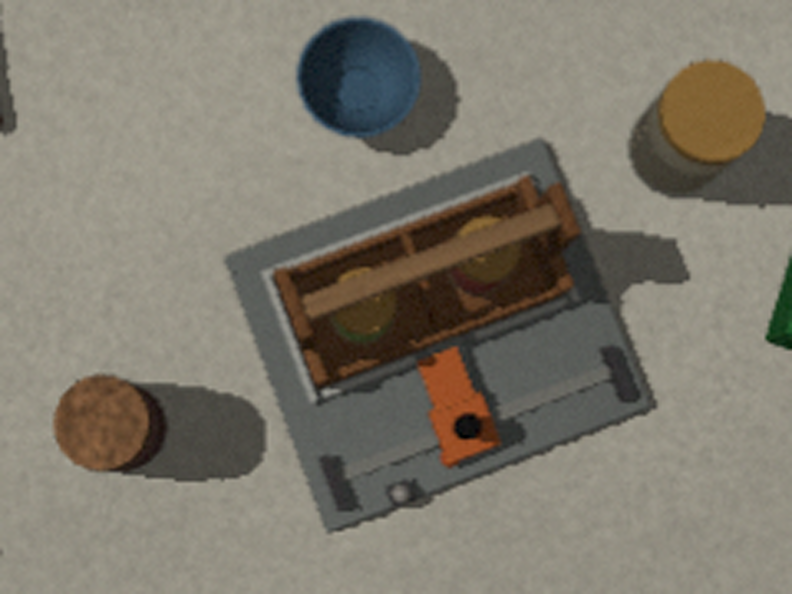

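View pics/scene0.png

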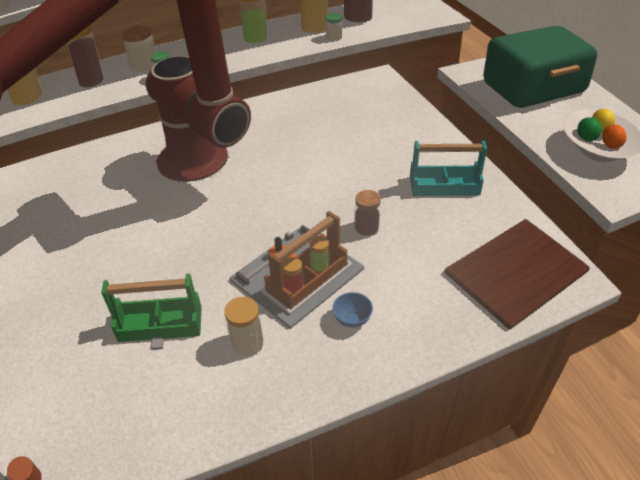

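The top picture shows three caddies: a green one (495,268), a teal one (118,322), and the wooden one (340,255). The wooden one is meant: it has a light bar, holds the jars, and sits on the grey dock with the orange keeper (knob at 351,299). The enlarged crop confirms this. The bowl is at (318,193), the bean jar at (425,205) and the lentil jar at (242,298).

```bash
python3 - <<'E'
from h import *
from scipy.optimize import least_squares
p=np.load("top0.npy",allow_pickle=True).item()
f=lambda a:(a[0]/3.3+210-.35,a[1]/3.3+170-.35)
cs=[(226,257),(545,140),(655,407),(330,531)]
loc=np.array([[72,125],[72,-125],[-140,-125],[-140,125]])/1000
W=np.array([onz(p,*f(c),.012)[:2] for c in cs]); print(W)
def T(q,l): c,s=np.cos(q[2]),np.sin(q[2]); return l@np.array([[c,s],[-s,c]])+q[:2]
r=least_squares(lambda q:(T(q,loc)-W).ravel(),[.5,.2,.3]); q=r.x; print("dock",q,"deg",np.degrees(q[2]),"res",r.fun*1000)
k=onz(p,*f((467,427)),.067); b=[onz(p,*f(c),.153) for c in((303,304),(557,217))]
print("knob",k,"bar",b,np.mean(b,0), "baryaw",np.degrees(np.arctan2(*(b[0]-b[1])[[0,1]])))
c,s=np.cos(q[2]),np.sin(q[2]);print("knob in dock",np.array([[c,s],[-s,c]])@(k[:2]-q[:2]))
for n,u,z in(("bean",(425,204),.12),("lentil",(242,298),.105),("bowl",(318.5,193),.045)): print(n,onz(p,*u,z))
# scene check
ps=np.load("scene0.npy",allow_pickle=True).item()
X=lambda l,z:[*T(q,np.array(l)),z]
for l,z in(((.072,.125),.012),((.072,-.125),.012),((-.14,-.125),.012)): print(proj(ps,X(l,z)))
print("bar ends",proj(ps,X((0,.085),.153)),proj(ps,X((0,-.085),.153)),proj(p,X((0,.085),.153)),proj(p,X((0,-.085),.153)),"knob",proj(ps,k))
E
```

```text
[[ 0.60845661  0.26398592]
 [ 0.69990395  0.03353513]
 [ 0.50629599 -0.04586143]
 [ 0.41512185  0.18482422]]
dock [0.58899384 0.12179555 0.38200549] deg 21.887302328964374 res [ 0.74962634  0.63980905  2.49782416 -0.88912155 -0.61302554 -0.52237626
 -2.63442496  0.77168875]
knob [0.48803662 0.09349179 0.067     ] bar [array([0.55956925, 0.2035627 , 0.153     ]), array([0.61798027, 0.04479483, 0.153     ])] [0.58877476 0.12417876 0.153     ] baryaw -20.198667432674338
knob in dock [-0.10423125  0.01137145]
bean [ 0.69594566 -0.0626986   0.12      ]
lentil [0.48439025 0.33027903 0.105     ]
bowl [0.73521893 0.17075356 0.045     ]
[365.27247534 265.77965794]
[290.24621419 326.63859017]
[228.96557479 277.21250222]
bar ends [331.64597707 217.22537728] [276.60771711 257.08262841] [302.849288   262.89340687] [379.33077915 234.15027428] knob [279.19921403 238.6362058 ]
```

Request:
arm_command(
  moves=[
    [1,[0.2,-0.2,0],0],
    [1,[0.4,-0.4,0],0],
    [1,[0.6,-0.6,0],0],
    [1,[0.8,-0.8,0],0],
    [1,[1,-1,0],0],
    [1,[1,-1,0],0],
  ],
)

```text
time: 1.5
tool_pos: [0.3456, -0.3552, 0.2562]
tool_rot: [-0.001, 0.973, 0.229, 0.001]
contact_force: [0.0, 0.1, -0.0]
gripper_width: 1.004
grasp_force: 0.0
```

Request:
arm_command(
  moves=[
    [1,[0.2,-0.2,0],0],
    [1,[0.4,-0.4,0],0],
    [1,[0.6,-0.6,0],0],
    [1,[0.8,-0.8,0],0],
    [1,[1,-1,0],0],
    [1,[1,-1,0],0],
  ],
)

```text
time: 2.0
tool_pos: [0.4139, -0.1546, 0.2566]
tool_rot: [-0.001, 0.973, 0.23, 0.001]
contact_force: [0.1, -1.1, 0.4]
gripper_width: 0.998
grasp_force: 0.0
```

Request:
arm_command(
  moves=[
    [1,[0.2,-0.2,0],0],
    [1,[0.4,-0.4,0],0],
    [1,[0.6,-0.6,0],0],
    [1,[0.8,-0.8,0],0],
    [1,[1,-1,0],0],
    [1,[1,-1,0],0],
    [1,[1,-1,0],0],
    [1,[1,-1,0],0],
  ],
)

```text
time: 2.67
tool_pos: [0.4811, 0.0408, 0.2562]
tool_rot: [0.0, 0.974, 0.227, -0.0]
contact_force: [0.7, -0.0, -0.8]
gripper_width: 1.003
grasp_force: 0.0
```

```bash
cat >> h.py <<'E'
from scipy.spatial.transform import Rotation as Ro
def plan(xyz,yawdeg):
    s=manip.state(); w,x,y,z=s["tool_rot"]; R=Ro.from_quat([x,y,z,w]).as_matrix()
    yaw=np.degrees(np.arctan2(R[1,0],R[0,0]))
    print("t",s["time"],"tcp",np.round(s["tool_pos"],4),"yaw",round(yaw,2),"tilt",R[2,2],"F",np.round(s["contact_force"],1),"w",s["gripper_width"],"g",s["grasp_force"])
    print("shift",np.round(R.T@(np.array(xyz)-s["tool_pos"])/.15,4),"turn",round((yaw-yawdeg)/360,4))
E
python3 - <<'E'
from h import *
plan([.488,.0935,.18],21.7)
p=manip.grab_frame("wrist"); save(p["frame"],"w1.png"); np.save("w1.npy",p,allow_pickle=True)
for t in ("keeper_knob","caddy_bar"): print(t,manip.search_frame(p,t))
print(proj(p,[.488,.0935,.067]))
E
```

```text
t 2.6667 tcp [0.4811 0.0408 0.2562] yaw 26.19 tilt -0.9999995571022778 F [ 0.7 -0.  -0.8] w 1.0028154198081891 g 0.0
shift [ 0.1965 -0.2954  0.5077] turn 0.0125
keeper_knob [{'extent': [249.2, 100.7, 300.1, 191.4], 'confidence': 0.97}]
caddy_bar [{'extent': [513.3, 137.1, 640.0, 335.3], 'confidence': 0.74}, {'extent': [75.6, 1.7, 458.8, 130.6], 'confidence': 0.58}]
[265.63601357 175.25316915]
```

View pics/w1.png

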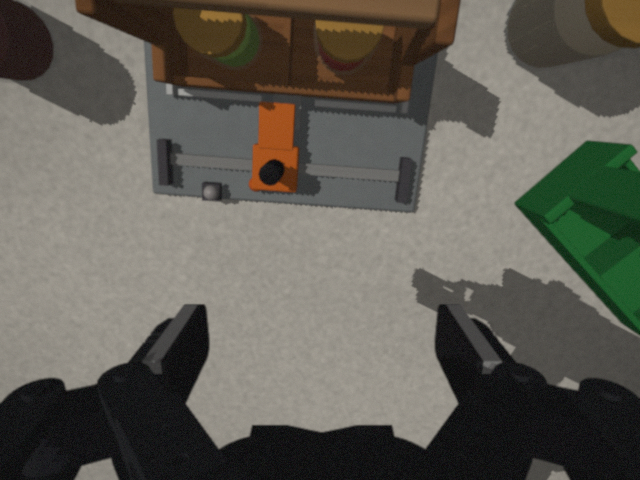

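The wrist view shows the knob top at about (266,177), matching the prediction of (266,175). The dock's front corners are at (155,193) and (417,211). I'll check the yaw with them.

```bash
python3 - <<'E'
from h import *
p=np.load("w1.npy",allow_pickle=True).item()
a,b=onz(p,155,193,.012),onz(p,417,211,.012); d=a-b
print(a,b,np.hypot(*d[:2]),"yaw",np.degrees(np.arctan2(-d[0],d[1])), onz(p,266.5,177,.067))
E
```

```text
[0.41589479 0.18347145 0.012     ] [ 0.50979426 -0.04662192  0.012     ] 0.2485157411350251 yaw 22.20002284753626 [0.48703942 0.09233421 0.067     ]
```

Request:
arm_command(
  moves=[
    [1,[0.08,-0.1,0.1],0.006],
    [1,[0.15,-0.22,0.3],0.0125],
    [1,[0.1965,-0.2954,0.5],0.0125],
    [1,[0.1965,-0.2954,0.5],0.0125],
    [1,[0.1965,-0.2954,0.5],0.0125],
  ],
)

```text
time: 3.23
tool_pos: [0.4867, 0.0932, 0.1797]
tool_rot: [-0.0, 0.982, 0.188, -0.002]
contact_force: [0.4, 1.1, 0.8]
gripper_width: 1.0
grasp_force: 0.0
```

```bash
python3 - <<'E'
from h import *
plan([.4875,.0935,.063],21.7)
E
```

```text
t 3.2333 tcp [0.4867 0.0932 0.1797] yaw 21.64 tilt -0.9999909093270648 F [0.4 1.1 0.8] w 1.0001171555389679 g 0.0
shift [9.000e-03 6.000e-04 7.778e-01] turn -0.0002
```

Descend, then close on the knob.

Request:
arm_command(
  moves=[
    [1,[0,0,0.15],0],
    [1,[0,0,0.35],0],
    [1,[0,0,0.55],0],
    [1,[0,0,0.7],0],
    [1,[0,0,0.775],0],
    [1,[0,0,0.775],0],
    [1,[0,0,0.775],0],
  ],
)

```text
time: 3.82
tool_pos: [0.4892, 0.0934, 0.0667]
tool_rot: [0.0, 0.982, 0.187, 0.001]
contact_force: [0.2, -0.4, 0.6]
gripper_width: 1.002
grasp_force: 0.0
```

Request:
arm_command(
  moves=[
    [-0.2,[0,0,0],0],
    [-0.5,[0,0,0],0],
    [-1,[0,0,0],0],
    [-1,[0,0,0],0],
    [-1,[0,0,0],0],
    [-1,[0,0,0],0],
    [-1,[0,0,0],0],
    [-1,[0,0,0],0],
    [-1,[0,0,0],0],
    [-1,[0,0,0],0],
  ],
)

```text
time: 4.65
tool_pos: [0.4883, 0.0942, 0.0658]
tool_rot: [0.0, 0.982, 0.188, 0.0]
contact_force: [-1.5, -1.0, 5.3]
gripper_width: 0.186
grasp_force: 58.4
```

```bash
python3 - <<'E'
from h import *
plan([.4875,.0935,.063],21.7)
E
```

```text
t 4.65 tcp [0.4883 0.0942 0.0658] yaw 21.69 tilt -0.9999998132391374 F [-1.5 -1.   5.3] w 0.18633596698103444 g 58.44740688800812
shift [-0.007   0.0024  0.0184] turn -0.0
```

Request:
arm_command(
  moves=[
    [-1,[0,-0.04,0],0],
    [-1,[0,-0.08,0],0],
    [-1,[0,-0.12,0],0],
    [-1,[0,-0.16,0],0],
    [-1,[0,-0.2,0],0],
    [-1,[0,-0.24,0],0],
    [-1,[0,-0.27,0],0],
    [-1,[0,-0.27,0],0],
    [-1,[0,-0.27,0],0],
    [-1,[0,-0.27,0],0],
  ],
)

```text
time: 5.48
tool_pos: [0.4723, 0.1342, 0.0657]
tool_rot: [-0.003, 0.982, 0.188, -0.001]
contact_force: [-6.0, 8.4, 8.6]
gripper_width: 0.192
grasp_force: 59.4
```

Request:
arm_command(
  moves=[
    [-1,[0,-0.01,0],0],
    [-1,[0,-0.02,0],0],
    [-1,[0,-0.02,0],0],
    [-1,[0,-0.02,0],0],
  ],
)

```text
time: 5.82
tool_pos: [0.4721, 0.1347, 0.0658]
tool_rot: [0.0, 0.982, 0.188, 0.0]
contact_force: [-2.0, -1.9, 5.9]
gripper_width: 0.188
grasp_force: 59.2
```

Request:
arm_command(
  moves=[
    [-1,[0,-0.01,0],0],
    [-1,[0,-0.02,0],0],
    [-1,[0,-0.02,0],0],
    [-1,[0,-0.02,0],0],
  ],
)

```text
time: 6.15
tool_pos: [0.472, 0.1351, 0.0658]
tool_rot: [0.003, 0.982, 0.189, 0.001]
contact_force: [1.7, -11.6, 4.9]
gripper_width: 0.191
grasp_force: 59.2
```

Request:
arm_command(
  moves=[
    [-0.4,[0,0.015,0],0],
    [-0.2,[0,0.015,0],0],
    [-0.1,[0,0.015,0],0],
    [-0.1,[0,0.015,0],0],
    [-0.1,[0,0.015,0],0],
    [-0.1,[0,0.015,-0.1],0],
    [-0.1,[0,0.015,-0.3],0],
    [0.3,[0,0.015,-0.5],0],
    [1,[0,0.015,-0.75],0],
    [1,[0,0.015,-1],0],
    [1,[0,0.015,-1],0],
    [1,[0,0.015,-1],0],
  ],
)

```text
time: 7.15
tool_pos: [0.4733, 0.1358, 0.2185]
tool_rot: [0.0, 0.982, 0.188, 0.003]
contact_force: [-0.2, 0.2, -0.7]
gripper_width: 0.997
grasp_force: 0.0
```

```bash
python3 - <<'E'
from h import *
plan([.589,.123,.245],111.8)
p=manip.grab_frame("wrist"); save(p["frame"],"w2.png"); np.save("w2.npy",p,allow_pickle=True)
print([proj(p,[.4883-.0371*v*10*1,.0942,.067]) for v in [0]])
E
```

```text
t 7.15 tcp [0.4733 0.1358 0.2185] yaw 21.69 tilt -0.9999773102749838 F [-0.2  0.2 -0.7] w 0.9965159548701757 g 0.0
shift [ 0.6863  0.3647 -0.1715] turn -0.2503
[array([382.84073973, 227.42477626])]
```

View pics/w2.png

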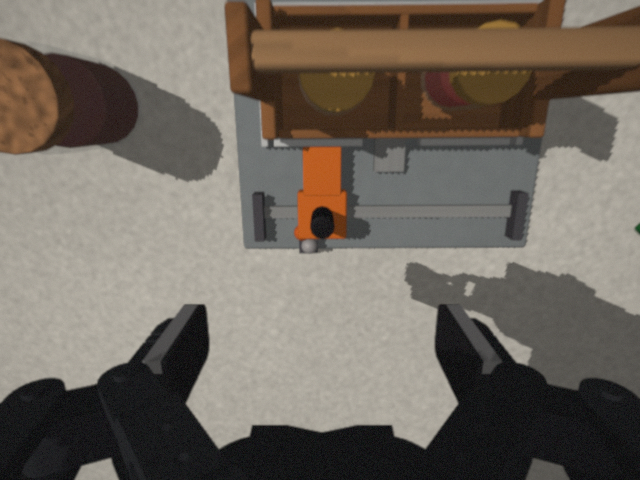

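The wrist view shows the keeper against its left stop, with the knob at (321,220). The steel tab is uncovered at (390,158). Next I turn and move above the bar.

Request:
arm_command(
  moves=[
    [1,[0,0,-0.17],-0.015],
    [1,[0.05,0.03,-0.17],-0.035],
    [1,[0.12,0.07,-0.17],-0.055],
    [1,[0.2,0.11,-0.17],-0.075],
    [1,[0.28,0.15,-0.17],-0.095],
    [1,[0.36,0.19,-0.17],-0.115],
    [1,[0.44,0.23,-0.17],-0.135],
    [1,[0.5,0.27,-0.17],-0.155],
    [1,[0.56,0.3,-0.17],-0.175],
    [1,[0.62,0.33,-0.17],-0.195],
    [1,[0.66,0.35,-0.17],-0.215],
    [1,[0.686,0.365,-0.17],-0.235],
    [1,[0.686,0.365,-0.17],-0.25],
    [1,[0.686,0.365,-0.17],-0.25],
    [1,[0.686,0.365,-0.17],-0.25],
    [1,[0.686,0.365,-0.17],-0.25],
  ],
)

```text
time: 8.53
tool_pos: [0.5867, 0.1225, 0.239]
tool_rot: [-0.001, 0.562, 0.827, -0.001]
contact_force: [0.1, -0.5, -0.6]
gripper_width: 1.003
grasp_force: 0.0
```

```bash
python3 - <<'E'
from h import *
p=np.load("w2.npy",allow_pickle=True).item()
d=np.array([.589,.1225]);c,s=np.cos(np.radians(21.7)),np.sin(np.radians(21.7));M=np.array([[c,-s],[s,c]])
for x in(-.008,.008):
  for z in(.135,.153): print(x,z,[proj(p,[*(d+M@[x,y]),z]).round(1) for y in(.085,0,)])
plan([.589,.1225,.15],111.7)
p=manip.grab_frame("wrist"); save(p["frame"],"w3.png"); np.save("w3.npy",p,allow_pickle=True)
for x in(-.008,.008): print(x,[proj(p,[*(d+M@[x,y]),.153]).round(1) for y in(.085,0,-.085)])
E
```

```text
-0.008 0.135 [array([259.4,  72.8]), array([436.7,  72.6])]
-0.008 0.153 [array([253.1,  68.2]), array([448.5,  68. ])]
0.008 0.135 [array([257.7,  35.6]), array([439.8,  35.4])]
0.008 0.153 [array([251. ,  26.9]), array([452.3,  26.6])]
t 8.5333 tcp [0.5867 0.1225 0.239 ] yaw 111.55 tilt -0.9999969449891055 F [ 0.1 -0.5 -0.6] w 1.0025979323913952 g 0.0
shift [-0.006   0.0154  0.5934] turn -0.0004
-0.008 [array([311. ,  97.1]), array([312.6, 258.6]), array([313.8, 387. ])]
0.008 [array([343.4,  97. ]), array([341.2, 258.6]), array([339.6, 387. ])]
```

View pics/w3.png

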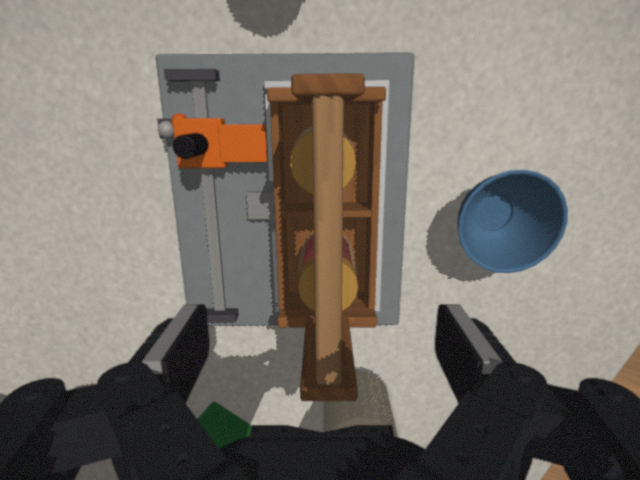

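The wrist view shows the wooden bar running from (328,97) to (329,387), which matches the prediction. The keeper is still open. Next: descend, close and lift.

Request:
arm_command(
  moves=[
    [1,[-0.005,0.012,0.1],0],
    [1,[-0.005,0.012,0.25],0],
    [1,[-0.005,0.012,0.4],0],
    [1,[-0.005,0.012,0.52],0],
    [1,[-0.005,0.012,0.59],0],
    [1,[-0.005,0.012,0.59],0],
    [1,[-0.005,0.012,0.59],0],
  ],
)

```text
time: 9.17
tool_pos: [0.5892, 0.1224, 0.1519]
tool_rot: [-0.0, 0.562, 0.827, -0.0]
contact_force: [1.1, 0.1, 0.4]
gripper_width: 1.0
grasp_force: 0.0
```

Request:
arm_command(
  moves=[
    [-0.2,[0,0,0],0],
    [-0.4,[0,0,0],0],
    [-0.6,[0,0,0],0],
    [-0.8,[0,0,0],0],
    [-1,[0,0,0],0],
    [-1,[0,0,0],0],
    [-1,[0,0,0],0],
    [-1,[0,0,0],0],
    [-1,[0,0,0],0],
    [-1,[0,0,0],0],
    [-1,[0,0,0],0],
  ],
)

```text
time: 10.08
tool_pos: [0.5899, 0.1225, 0.1526]
tool_rot: [0.001, 0.562, 0.827, 0.0]
contact_force: [3.2, 0.5, 1.6]
gripper_width: 0.172
grasp_force: 61.8
```

Request:
arm_command(
  moves=[
    [-1,[0,0,-0.01],0],
    [-1,[0,0,-0.03],0],
    [-1,[0,0,-0.06],0],
    [-1,[0,0,-0.1],0],
    [-1,[0,0,-0.14],0],
    [-1,[0,0,-0.16],0],
    [-1,[0,0,-0.16],0],
    [-1,[0,0,-0.16],0],
  ],
)

```text
time: 10.75
tool_pos: [0.5894, 0.1224, 0.1765]
tool_rot: [0.0, 0.562, 0.827, 0.0]
contact_force: [0.8, 0.3, -5.4]
gripper_width: 0.179
grasp_force: 60.7
```

Request:
arm_command(
  moves=[
    [-1,[0,0,-0.02],0],
    [-1,[0,0,-0.06],0],
    [-1,[0,0,-0.11],0],
    [-1,[0,0,-0.16],0],
    [-1,[0,0,-0.21],0],
    [-1,[0,0,-0.26],0],
    [-1,[0,0,-0.31],0],
    [-1,[0,0,-0.36],0],
    [-1,[0,0,-0.41],0],
    [-1,[0,0,-0.46],0],
    [-1,[0,0,-0.49],0],
    [-1,[0,0,-0.5],0],
    [-1,[0,0,-0.5],0],
    [-1,[0,0,-0.5],0],
    [-1,[0,0,-0.5],0],
    [-1,[0,0,-0.5],0],
  ],
)

```text
time: 12.08
tool_pos: [0.5891, 0.1224, 0.2503]
tool_rot: [-0.001, 0.562, 0.827, -0.0]
contact_force: [0.5, -0.4, -5.2]
gripper_width: 0.178
grasp_force: 60.7
```

Request:
arm_command(
  moves=[
    [-1,[0,0,0],0],
    [-1,[0,0,0],0],
    [-1,[0,0,0],0],
    [-1,[0,0,0],0],
    [-1,[0,0,0],0],
    [-1,[0,0,0],0],
    [-1,[0,0,0],0],
    [-1,[0,0,0],0],
    [-1,[0,0,0],0],
    [-1,[0,0,0],0],
    [-1,[0,0,0],0],
    [-1,[0,0,0],0],
    [-1,[0,0,0],0],
    [-1,[0,0,0],0],
    [-1,[0,0,0],0],
    [-1,[0,0,0],0],
    [-1,[0,0,0],0],
    [-1,[0,0,0],0],
    [-1,[0,0,0],0],
    [-1,[0,0,0],0],
  ],
)

```text
time: 13.75
tool_pos: [0.5894, 0.1224, 0.2511]
tool_rot: [-0.0, 0.562, 0.827, 0.0]
contact_force: [-0.5, -0.3, -5.5]
gripper_width: 0.174
grasp_force: 60.8
```

Request:
arm_command(
  moves=[
    [-1,[0,0,0],0],
    [-1,[0,0,0],0],
    [-1,[0,0,0],0],
    [-1,[0,0,0],0],
    [-1,[0,0,0],0],
    [-1,[0,0,0],0],
    [-1,[0,0,0],0],
    [-1,[0,0,0],0],
    [-1,[0,0,0],0],
    [-1,[0,0,0],0],
    [-1,[0,0,0],0],
    [-1,[0,0,0],0],
    [-1,[0,0,0],0],
    [-1,[0,0,0],0],
    [-1,[0,0,0],0],
    [-1,[0,0,0],0],
    [-1,[0,0,0],0],
    [-1,[0,0,0],0],
    [-1,[0,0,0],0],
    [-1,[0,0,0],0],
  ],
)

```text
time: 15.42
tool_pos: [0.5894, 0.1224, 0.2511]
tool_rot: [-0.0, 0.562, 0.827, 0.0]
contact_force: [-0.1, 0.0, -5.4]
gripper_width: 0.176
grasp_force: 60.8
```

```bash
python3 - <<'E'
from h import *
p=manip.grab_frame("scene"); save(cv2.resize(p["frame"][120:380,180:440],None,fx=2.2,fy=2.2),"s2.png")
plan([.589,.1225,.25],111.7)
E
```

```text
t 15.4667 tcp [0.5894 0.1224 0.2511] yaw 111.67 tilt -0.9999999986530321 F [ 0.2  0.5 -5.6] w 0.17826693892095347 g 60.75884699821472
shift [ 0.0015 -0.0024  0.0072] turn -0.0001
```

View pics/s2.png

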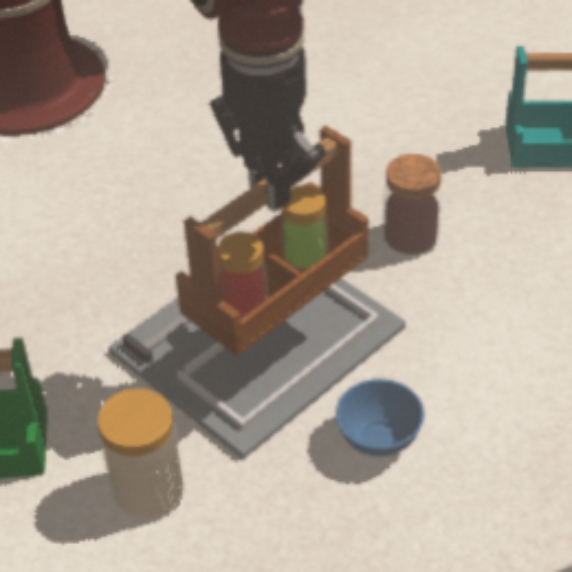

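The picture shows the caddy held level above the empty dock. Both jars stand in it (red at 243,270, green at 305,228), and the bystanders are where they were. Held 3.3 s; handing in.

```bash
python3 -c "
from plant import manip
print(manip.job_done())"
```

```text
the job is handed in; nothing more can be done
None
```

I slid the keeper to its left end stop and lifted the wooden caddy about 10 cm; it held level and still with both jars standing for over 3 s, and I handed the job in still holding it, with the other jars and bowl undisturbed (no verdict was returned).

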